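# Stand the flaring cone in its bench stand

## Task

Two cone tools lie sloping in their rests on the glassworker's bench. Take the wider graphite cone and stand it upright, cone down, fully seated in the stand whose conical cup fits it, lowering it in rather than dropping it. Leave the slim cone tool lying where it is.

Things in the scene. Friction and masses are not known exactly. Their poses are not given: they have to be found in the camera images.
- flaring_cone: Wider tool, 150 mm long, about 150 g. Dark graphite cone, 16 mm across at the tip face, 40 mm at 50 mm from it; shoulder narrows to 26 mm at 70 mm; then a round wooden handle 26 mm across to 150 mm. Origin: centre of the tip face; z axis: from tip to handle end. At the start z leans 40 degrees from vertical, handle up and towards the robot, y axis level, tip 40 mm above the bench.
- wide_rest: Fixed aluminium rest under the wider tool, 140 x 56 mm foot, origin centre of its underside. Open above: two V notches carry the tool from beneath, 12 to 20 mm and 78 to 86 mm from the tip, no higher than the tool's axis; a small plate stops the tip. The handle from 90 to 150 mm is free to grip across the tool's y axis; the tool lifts straight up out of the notches.
- cone_stand: Fixed stand that fits the wider cone: iron foot 90 mm across, conical cup on it, rim 60 mm above the bench, mouth 37 mm across inside, 47 mm outside, well 48 mm deep, same taper as the cone. Origin: centre of underside, on the cup's axis, z up. Seated, the cone's tip is 17 mm above the bench. A bystander stand for the slim tool looks alike, but its mouth is only 20 mm across.
- slim_cone: Bystander, stays put: slim tool 150 mm long, graphite cone from 8 to 22 mm across, wooden handle 18 mm across. Origin: centre of its tip face; z axis from tip to handle end. It leans 40 degrees in a rest like the other one.
Mind the look-alikes: they are no part of the job. What is shaped like the flaring_cone but red or yellow is not meant.

How it is judged:
By the outcome, as a careful person would: the job done as asked, in the order asked, and still so for the second after the job is handed in, with the robot touching nothing.
It also fails if it takes over 38 s, if anything falls off the work surface, if the arm or the gripper's body presses on something with over 40 N, if the wrist force passes 120 N, or if a joint passes its speed limit or range.

## Robot

A 7-joint arm with a two-finger parallel gripper is mounted at the origin on the work surface. World frame = base frame: x ahead of the robot, y to its left, z up, the work surface at z = 0. Lengths are in m, angles in rad, forces in N, time in s.
With the tool pointing down it reaches from about 0.4 to 0.875 m from the base axis. Payload 19.3 kg.
Tool frame: the origin (TCP) lies on the centre line of the jaws, within the pads' length; the fingertips stand 14 mm ahead of it and the grasp point (between the pads) lies 5 mm behind it (bot.tip_extent is the distance from the TCP to the fingertips, in m); z points along the fingers, y is the line along which they close (so a half turn about z gives the same grasp; the last joint's range is limited). The gripper opens to 85 mm and grips with 20 to 120 N. Pads are 22 mm wide; open, the fingers measure 114 mm over their backs; the gripper's body (76 mm by 85 mm) begins 54 mm behind the grasp point. The pads swing forward as they close: fully open they stand 13 mm farther back than shut.
Start: joints at [-1.35, 0.521, -0.036, 1.599, 0.021, 1.021, -0.113], TCP at [0.179, 0.599, 0.245] pointing down, gripper open.
Joint ranges: [-2.91, 2.91], [-0.3, 2.13], [-1.5, 1.42], [0.17, 2.43], [-1.26, 4.41], [0.16, 1.93], [-2.52, 2.52]. Speed limits (rad/s): [1.89, 1.89, 2.39, 2.39, 3.01, 3.01, 3.01].

## Interface

Orientations are given as [roll, pitch, yaw] about the fixed x, y, z axes, in that order (R = Rz(yaw) Ry(pitch) Rx(roll)).
In Python, from workcell import monitor, grab_frame, camera_model, bot gives the robot as it stands.
- The arm moves only by the tool move_arm, never from a script. Its argument "moves" is a list of rows, each a list of 4 numbers: the shift along the world's x, y, z in mm, then the turn about the world's z in rad. A call has 1 to 12 rows; each row is the pose to reach, as a shift and turn from the pose commanded when the call began; what a row does not reach only later rows make up. A row lasts 1/8 s, in which the tool goes at most 62.5 mm and 10.7 degrees, less where a joint would pass 70% of its speed; a pose out of reach is approached as far as the arm can. A call with a gripper value outside its range is refused whole. "gripper" is the opening, from 0 (shut) to 1 (fully open), set as the call begins (left out, the last holds). The fingers move at their own pace and stop on an object; "newtons" is the grip in N (left out, the last holds). Time passes only in rows, so rows that repeat a pose let the fingers close. It gives the time, the measured TCP pose, the force, the opening and the grip force at its end, in the units of the state.
- monitor.observe(): the state, without advancing time (a new reading comes with each control period).
- grab_frame(name): name is "scene" or "top"; returns the picture (400x640x3 uint8, blue, green, red); there is no depth.
- camera_model(name): a dict with "vfov" (degrees; the focal length in pixels is half the picture's height over the tangent of half this angle, whatever the lens; pixels are square), "cx", "cy" (the principal point, pixels), "k1" (the pictures are not rectified: a ray, as slopes to the right and down, at radius r is drawn at 1 + k1 r^2 times it, then the intrinsics apply), "R" (3x3) and "t" (3): a world point X has camera coordinates R X + t. Camera axes: x right, y down, z forward; pixel columns grow to the right and rows downward; lengths in m; the calibration is good to about 2 mm. A picture is of the moment at which its call begins. camera_model takes no time and is no camera call.
- bot.job_done(): hands the job in; it is judged then, once.
The state is a dict: "clock": time; "qpos": joint angles; "qd": joint speeds; "joint_efforts": joint torques, N m; "position": TCP position; "tool_rot": TCP orientation; "force": force on the tool from outside, world axes, zero at the start; "moment": the same for the moment, N m; "grip_width": finger opening in m; "finger_force": force on a finger pad.
Only numpy, scipy, OpenCV 4.12 (cv2) and the standard library are available. Lean on these libraries where they do the work, as an engineer would, in place of code of your own. Each camera call takes 0.05 s, during which the arm holds its last target. There are 200 camera calls.

## Working session

There is one attempt and no reset: what is moved stays moved. The work goes in short steps, Python scripts to look and compute and a tool call to move; the robot and the scene stay as the last step left them, time stands still between calls to the robot, and variables do not carry over. Pictures are saved under pics/ and viewed, at most 10 in all, crops included, and the job is handed in when it is done.

Besides the shell and the picture viewer there is one more tool, called after "Request:" in YAML: its name, and indented under it one key for each argument. move_arm: Moves the arm, as the interface text tells. Its arguments: {"type":"object","properties":{"moves":{"type":"array","items":{"type":"array","items":{"type":"number"}}},"gripper":{"type":"number"},"newtons":{"type":"number"}},"required":["moves"]}

```bash
mkdir -p pics; python3 - <<'E'
from workcell import monitor, grab_frame, camera_model, bot
import cv2
for n in("scene","top"):
    cv2.imwrite(f"pics/{n}0.png",grab_frame(n)); print(n,camera_model(n))
s=monitor.observe();print(s["clock"],s["position"],s["tool_rot"],s["qpos"],bot.tip_extent)
E
```

```text
scene {'vfov': 50.2295666551325, 'cx': 318.06954279499894, 'cy': 198.3318008574621, 'k1': -0.09179524330478878, 'R': array([[ 0.45861782,  0.88848919, -0.01602045],
       [ 0.62724745, -0.33643593, -0.70240409],
       [-0.62946829,  0.31208624, -0.71159809]]), 't': array([-0.27697257, -0.26284447,  1.53192066])}
top {'vfov': 55.27318946412379, 'cx': 319.00559817672587, 'cy': 201.693423805705, 'k1': -0.06861038877788185, 'R': array([[ 0.01001505, -0.99962523,  0.02547748],
       [-0.99601569, -0.0122303 , -0.08833553],
       [ 0.08861402, -0.02449129, -0.9957649 ]]), 't': array([0.0349249 , 0.50555094, 1.06091544])}
0.1 [0.17915148 0.59847121 0.24478715] [-3.14057866e+00  7.57851051e-05  2.85077125e+00] [-1.35019271  0.52194544 -0.03632733  1.59995579  0.02120541  1.02109339
 -0.11280967] 0.014
```

View pics/scene0.png

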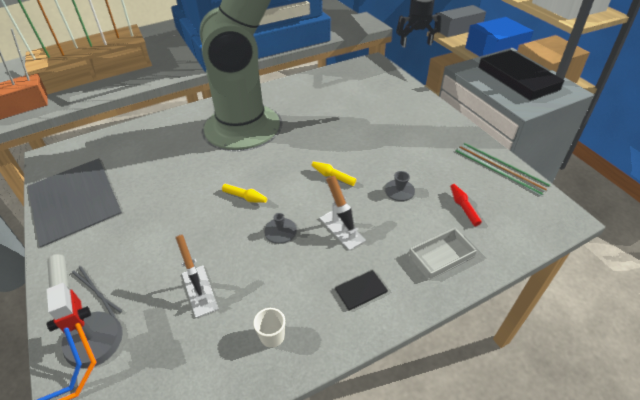

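View pics/top0.png

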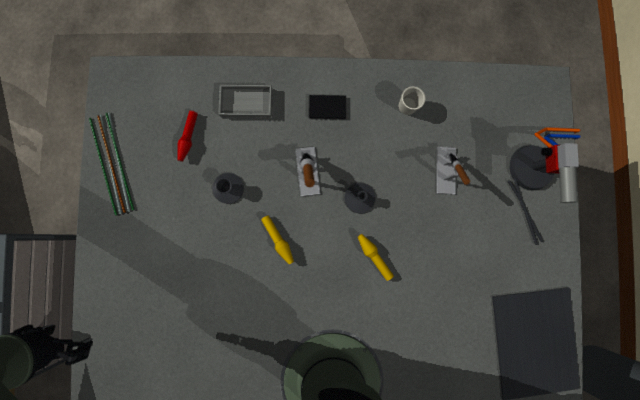

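The scene picture shows these candidates:
- **Wide cone:** the dark cone with a wooden handle at scene (342,205) / top (308,170) looks wider.
- **Slim cone:** scene (190,265) / top (457,168) looks slimmer.
- **Coloured look-alikes:** yellow at scene (245,193) and (333,173), red at scene (465,204).
- **Stands:** scene (402,185) / top (228,187), and scene (280,228) / top (360,198).

I'll check the choice in one close crop.

```bash
python3 - <<'E'
import cv2,numpy as np
s=cv2.imread("pics/scene0.png");t=cv2.imread("pics/top0.png")
def c(i,x,y,w,h,k):
    return cv2.resize(cv2.convertScaleAbs(i[y:y+h,x:x+w],alpha=1.6 if i is t else 1.2),None,fx=k,fy=k,interpolation=cv2.INTER_CUBIC)
a=np.hstack([c(s,310,165,70,90,4),c(s,260,205,45,45,4) .repeat(2,0),]) if 0 else None
r1=np.hstack([c(s,315,165,60,90,4)[:300],c(s,380,162,40,50,6),c(s,260,202,40,50,6)])
r2=np.hstack([c(t,285,140,48,60,5)[:300],c(t,208,165,40,50,6),c(t,340,173,40,50,6)])
w=min(r1.shape[1],r2.shape[1])
cv2.imwrite("pics/c1.png",np.vstack([r1[:300,:w],r2[:300,:w]]))
E
```

```text
(no output)
```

View pics/c1.png

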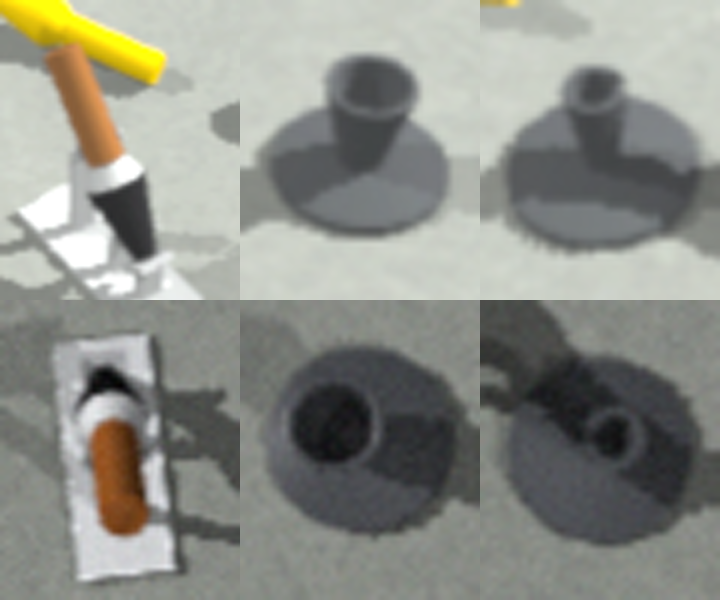

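The crop confirms it. The wide cone is at scene (342,205), its handle end at scene (332,178) / top (310,183). The wide-mouth cup is at scene (402,176) / top (223,186). The slim stand at scene (280,228) has a much smaller mouth.

```bash
cat > h.py <<'E'
import numpy as np,cv2
from workcell import camera_model
def ray(n,p):
    c=camera_model(n);f=200/np.tan(np.radians(c["vfov"])/2)
    d=(np.array(p)-[c["cx"],c["cy"]])/f;u=d.copy()
    for _ in range(20):u=d/(1+c["k1"]*(u@u))
    R=np.array(c["R"]);return -R.T@c["t"],R.T@np.r_[u,1]
def onz(n,p,z):
    o,d=ray(n,p);return o+d*(z-o[2])/d[2]
def tri(ps,pt):
    (a,d),(b,e)=ray("scene",ps),ray("top",pt)
    s=np.linalg.lstsq(np.c_[d,-e],b-a,rcond=None)[0]
    p,q=a+s[0]*d,b+s[1]*e;return (p+q)/2,np.linalg.norm(p-q)
def proj(n,X):
    c=camera_model(n);f=200/np.tan(np.radians(c["vfov"])/2)
    x=np.array(c["R"])@X+c["t"];u=x[:2]/x[2];return u*(1+c["k1"]*(u@u))*f+[c["cx"],c["cy"]]
E
python3 - <<'E'
from h import *
np.set_printoptions(precision=4,suppress=True)
for n,a,b in(("hend",(331.75,178),(310.4,183)),("mouth",(402.2,176),(223.2,185.8)),("foot",(399.7,190.3),(229.2,188.3))):print(n,*tri(a,b))
print("hend z.155",onz("scene",(331.75,178),.155),onz("top",(310.4,183),.155))
print("mouth z.06",onz("scene",(402.2,176),.06),onz("top",(223.2,185.8),.06))
C=[onz("top",p,.004)for p in((296,148),(316,146.4),(321.4,194),(301,196))]
print("rest",np.array(C),np.mean(C,0));v=C[0]+C[1]-C[2]-C[3];az=np.arctan2(v[1],v[0]);print("rest az",az)
h=onz("top",(310.4,183),.155)
for a in(az-.06,az,az+.06):
    d=np.r_[-np.sin(np.radians(40))*np.array([np.cos(a),np.sin(a)]),np.cos(np.radians(40))]
    t=h-.15*d
    for L in(0,50,70,150):print(a,L,(t+d*L/1000),proj("scene",t+d*L/1000),proj("top",t+d*L/1000))
E
```

```text
hend [0.5423 0.0696 0.1512] 0.008570610699341244
mouth [0.5437 0.3071 0.0568] 0.004235272673263664
foot [0.5446 0.3038 0.0002] 0.0074224593462977485
hend z.155 [0.5475 0.0716 0.155 ] [0.5398 0.0658 0.155 ]
mouth z.06 [0.5469 0.3069 0.06  ] [0.5422 0.3045 0.06  ]
rest [[0.6632 0.1089 0.004 ]
 [0.6689 0.0505 0.004 ]
 [0.5291 0.0334 0.004 ]
 [0.5226 0.0922 0.004 ]] [0.5959 0.0713 0.004 ]
rest az 0.11981010775851735
0.05981010775851735 0 [0.6361 0.0715 0.0401] [347.49   230.1169] [308.6491 154.7192]
0.05981010775851735 50 [0.604  0.0696 0.0784] [341.2084 212.6539] [309.1854 163.3917]
0.05981010775851735 70 [0.5912 0.0688 0.0937] [338.6675 205.595 ] [309.4123 167.0586]
0.05981010775851735 150 [0.5398 0.0658 0.155 ] [328.3497 176.9605] [310.4 183. ]
0.11981010775851735 0 [0.6356 0.0773 0.0401] [349.279  229.2004] [306.6025 154.8701]
0.11981010775851735 50 [0.6037 0.0735 0.0784] [342.4187 212.0603] [307.7666 163.4973]
0.11981010775851735 70 [0.5909 0.0719 0.0937] [339.6413 205.126 ] [308.259  167.1447]
0.11981010775851735 150 [0.5398 0.0658 0.155 ] [328.3497 176.9605] [310.4 183. ]
0.17981010775851736 0 [0.6347 0.083  0.0401] [350.9817 228.2057] [304.5682 155.1416]
0.17981010775851736 50 [0.6031 0.0773 0.0784] [343.5733 211.4154] [306.3566 163.6866]
0.17981010775851736 70 [0.5904 0.075  0.0937] [340.5713 204.6161] [307.1128 167.299 ]
0.17981010775851736 150 [0.5398 0.0658 0.155 ] [328.3497 176.9605] [310.4 183. ]
```

Request:
move_arm:
  moves:
    - [35,-48,0,0.1]
    - [70,-96,0,0.2]
    - [105,-144,0,0.3]
    - [140,-192,0,0.41]
    - [175,-240,0,0.41]
    - [210,-288,0,0.41]
    - [245,-336,0,0.41]
    - [280,-385,0,0.41]
    - [315,-435,0,0.41]
    - [350,-480,0,0.41]
    - [380,-528,0,0.41]
    - [380,-528,0,0.41]
  gripper: 1
  newtons: 20

```text
clock: 1.6
position: [0.5606, 0.0663, 0.2448]
tool_rot: [-3.14, -0.0, -3.028]
force: [-1.0, -0.1, 0.6]
grip_width: 0.0856
finger_force: 0.0
```

Request:
move_arm:
  moves:
    - [0,0,0,0]
    - [0,0,0,0]

```text
clock: 1.85
position: [0.5588, 0.0718, 0.2453]
tool_rot: [3.141, -0.0, -3.021]
force: [-0.9, 0.8, 0.3]
grip_width: 0.0854
finger_force: 0.0
```

```bash
python3 - <<'E'
from workcell import *
import cv2,numpy as np
from h import proj
s=grab_frame("scene");t=grab_frame("top")
p=monitor.observe()["position"];q=np.array(p)+[0,0,.014]
print(p,proj("scene",np.array(p)+[0,0,-.014]),proj("top",np.array(p)+[0,0,-.014]))
f=lambda i,x,y:cv2.resize(cv2.convertScaleAbs(i[y:y+150,x:x+100],alpha=1.4),None,fx=4,fy=4,interpolation=cv2.INTER_CUBIC)
cv2.imwrite("pics/c2.png",np.hstack([f(s,285,95),f(t,265,90)]))
E
```

```text
[0.55890525 0.071734   0.24535937] [334.24304552 157.70710661] [308.01274879 170.20528428]
```

View pics/c2.png

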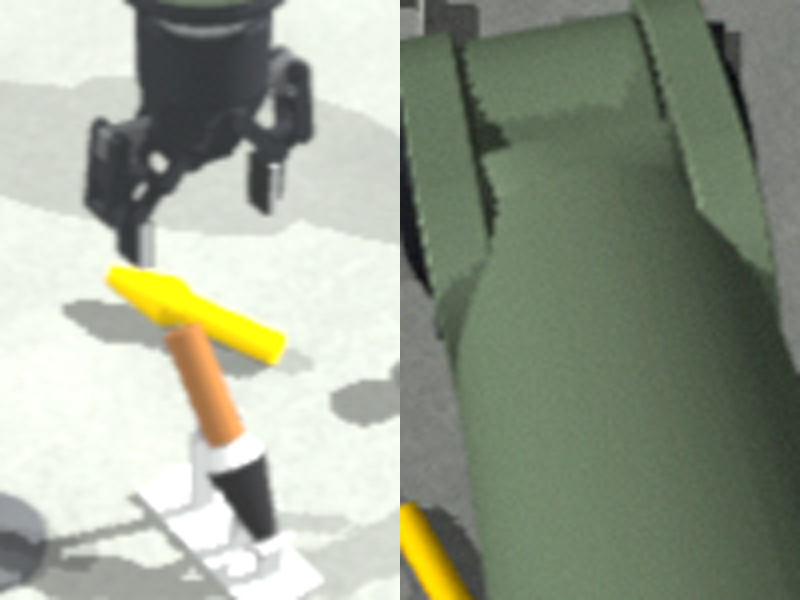

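The fingers straddle the tool: tips at scene (320,160) and (352,148), midway between them (336,154), near the predicted point. Descending.

Request:
move_arm:
  moves:
    - [0,-1,-30,0]
    - [0,-1,-60,0]
    - [0,-1,-90,0]
    - [0,-1,-105,0]
    - [0,-1,-114,0]
    - [0,-1,-114,0]
    - [0,-1,-114,0]

```text
clock: 2.82
position: [0.5597, 0.0698, 0.1321]
tool_rot: [3.141, 0.001, -3.023]
force: [0.3, -0.2, 0.8]
grip_width: 0.0857
finger_force: 0.0
```

Request:
move_arm:
  moves:
    - [0,0,0,0]
    - [0,0,0,0]
    - [0,0,0,0]
    - [0,0,0,0]
    - [0,0,0,0]
    - [0,0,0,0]
    - [0,0,0,0]
    - [0,0,0,0]
  gripper: 0.4
  newtons: 20

```text
clock: 3.82
position: [0.5592, 0.0697, 0.1313]
tool_rot: [-3.142, 0.0, -3.022]
force: [0.3, -1.2, 0.3]
grip_width: 0.0341
finger_force: 0.0
```

Request:
move_arm:
  moves:
    - [0,0,0,0]
    - [0,0,0,0]
    - [0,0,0,0]
    - [0,0,0,0]
    - [0,0,0,0]
    - [0,0,0,0]
  gripper: 0
  newtons: 20

```text
clock: 4.58
position: [0.5593, 0.0701, 0.1314]
tool_rot: [3.141, 0.0, -3.022]
force: [-1.4, 5.5, 2.9]
grip_width: 0.0254
finger_force: 20.3
```

Request:
move_arm:
  moves:
    - [0,1,5,0]
    - [0,1,20,0]
    - [0,1,40,0]
    - [0,1,65,0]
    - [0,1,90,0]
    - [0,1,110,0]
    - [0,1,120,0]
    - [0,1,120,0]
    - [0,1,120,0]

```text
clock: 5.7
position: [0.5589, 0.0707, 0.2507]
tool_rot: [-3.141, -0.001, -3.022]
force: [0.3, 0.5, -1.5]
grip_width: 0.0252
finger_force: 19.7
```

```bash
python3 - <<'E'
from workcell import *
import cv2
s=grab_frame("scene")
cv2.imwrite("pics/c3.png",cv2.resize(s[90:240,250:430],None,fx=4,fy=4,interpolation=cv2.INTER_CUBIC))
E
```

```text
(no output)
```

View pics/c3.png

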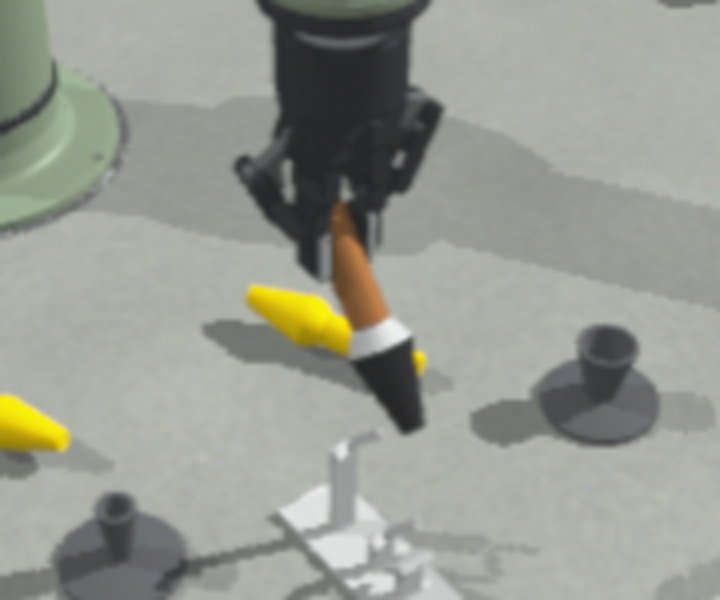

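The tool is held in the gripper, still leaning about 40°, with its tip near scene (353,197). The cup mouth is at (402,176). I'll use the cup wall to swing the tool upright while it pivots in the pads, and first check the pivot geometry.

```bash
python3 - <<'E'
from h import *
g=np.array([.5589,.0707,.2557]);u=np.array([.993,.12,0])
for th in(35,40,45):
  for L in(.12,.125,.13):
    a=np.radians(th);t=g+L*(np.sin(a)*u-[0,0,np.cos(a)]);print(th,L,t,proj("scene",t))
    e=g-(.15-L)*(np.sin(a)*u-[0,0,np.cos(a)]);print('   end',proj("scene",e))
print(proj("scene",np.array([.5455,.3055,.06])))
E
```

```text
35 0.12 [0.62724737 0.0789595  0.15740175] [349.88983121 195.6791629 ]
   end [329.84404541 138.22706416]
35 0.125 [0.63009518 0.07930365 0.15330599] [350.53269634 197.5274809 ]
   end [330.5355846  140.20317139]
35 0.13 [0.63294298 0.07964779 0.14921023] [351.17390899 199.3714108 ]
   end [331.22554239 142.17517936]
40 0.12 [0.63549457 0.07995614 0.16377467] [352.04699397 195.80347124]
   end [329.33807148 138.32779882]
40 0.125 [0.63868601 0.08034181 0.15994444] [352.78383134 197.67413525]
   end [330.11291497 140.28325284]
40 0.13 [0.64187745 0.08072749 0.15611422] [353.51930718 199.54170462]
   end [330.88659231 142.23616376]
45 0.12 [0.64315884 0.08088234 0.17084719] [354.1074601  195.58494635]
   end [328.86976581 138.51722475]
45 0.125 [0.64666963 0.0813066  0.16731165] [354.93619924 197.46454472]
   end [329.72128081 140.43725386]
45 0.13 [0.65018041 0.08173087 0.16377612] [355.76402853 199.34243956]
   end [330.57218549 142.35628648]
[401.5167468 175.8647606]
```

Request:
move_arm:
  moves:
    - [-12,32,0,0]
    - [-27,72,0,0]
    - [-42,112,0,0]
    - [-57,152,0,0]
    - [-70,187,0,0]
    - [-80,214,0,0]
    - [-85,227,0,0]
    - [-85,227,0,0]
    - [-85,227,-30,0]
    - [-85,227,-55,0]
    - [-85,227,-70,0]
    - [-85,227,-70,0]

```text
clock: 7.25
position: [0.4743, 0.2968, 0.1807]
tool_rot: [-3.141, -0.001, -3.023]
force: [0.8, 0.0, -0.5]
grip_width: 0.0256
finger_force: 20.2
```

```bash
python3 - <<'E'
from workcell import *
import cv2,numpy as np
from h import proj
s=grab_frame("scene");p=np.array(monitor.observe()["position"])
t=p+[0,0,.005]+.125*np.array([.638,.077,-.766]);print(p,t,proj("scene",t))
cv2.imwrite("pics/c4.png",cv2.resize(s[110:230,340:460],None,fx=5,fy=5,interpolation=cv2.INTER_CUBIC))
E
```

```text
[0.47462007 0.29726167 0.18153018] [0.55437007 0.30688667 0.09078018] [405.01788601 169.5933321 ]
```

View pics/c4.png

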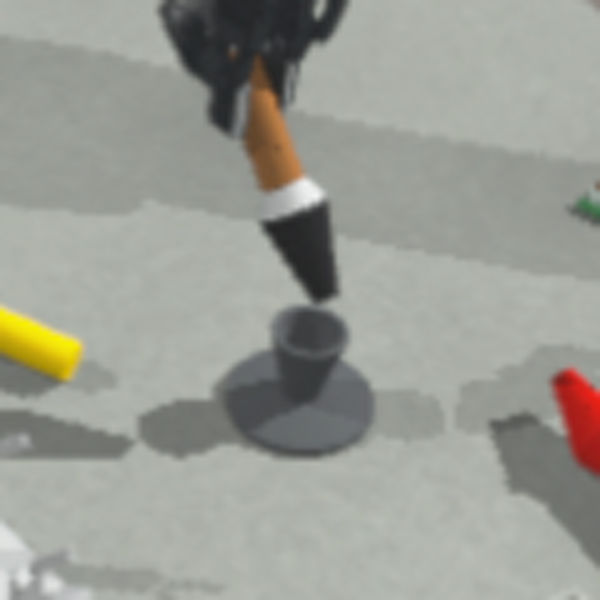

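The tip is at (404.4,169.4), as predicted, just above and slightly past the cup centre (402,176). Lowering in.

Request:
move_arm:
  moves:
    - [0,0,-10,0]
    - [0,0,-20,0]
    - [0,0,-26,0]
    - [0,0,-30,0]
    - [0,0,-33,0]
    - [0,0,-36,0]
    - [0,0,-36,0]

```text
clock: 8.18
position: [0.4742, 0.2977, 0.1452]
tool_rot: [-3.141, -0.0, -3.022]
force: [-0.5, 0.1, -1.2]
grip_width: 0.0251
finger_force: 20.2
```

Request:
move_arm:
  moves:
    - [2,0,-1,0]
    - [4,0,-2,0]
    - [6,1,-2,0]
    - [8,1,-2,0]
    - [10,1,-2,0]
    - [10,1,-2,0]

```text
clock: 8.93
position: [0.4833, 0.2989, 0.1434]
tool_rot: [-3.141, -0.002, -3.022]
force: [-8.3, -0.9, 6.2]
grip_width: 0.0254
finger_force: 20.0
```

Request:
move_arm:
  moves:
    - [3,0,2,0]
    - [6,1,4,0]
    - [9,1,6,0]
    - [12,1,8,0]
    - [15,2,9,0]
    - [15,2,9,0]

```text
clock: 9.68
position: [0.499, 0.3008, 0.1523]
tool_rot: [-3.142, -0.001, -3.022]
force: [-4.3, -0.1, 2.3]
grip_width: 0.0253
finger_force: 20.4
```

```bash
python3 - <<'E'
from workcell import *
import cv2
s=grab_frame("scene");print(monitor.observe()["force"],monitor.observe()["moment"])
cv2.imwrite("pics/c5.png",cv2.resize(s[110:230,340:460],None,fx=5,fy=5,interpolation=cv2.INTER_CUBIC))
E
```

```text
[-4.29224414 -0.48703046  3.20090279] [-0.04077861  1.16920336  0.01336428]
```

View pics/c5.png

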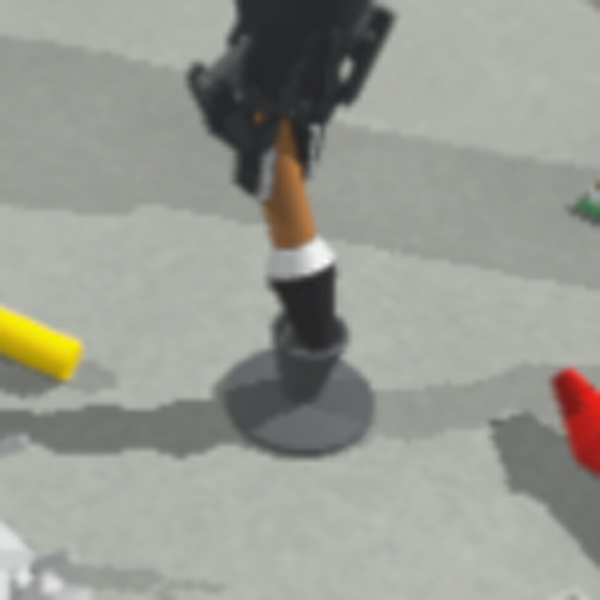

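The tool now leans about 27° with its tip inside the cup at (403,177). I'll keep arcing.

Request:
move_arm:
  moves:
    - [3,0,1,0]
    - [6,1,2,0]
    - [9,1,3,0]
    - [12,1,3,0]
    - [15,2,4,0]
    - [18,2,4,0]
    - [21,3,4,0]
    - [21,3,4,0]

```text
clock: 10.72
position: [0.5204, 0.3037, 0.1561]
tool_rot: [-3.141, 0.0, -3.023]
force: [-1.9, 0.1, 0.2]
grip_width: 0.0251
finger_force: 21.7
```

Request:
move_arm:
  moves:
    - [4,0,0,0]
    - [8,1,0,0]
    - [12,1,0,0]
    - [16,2,0,0]
    - [20,2,0,0]
    - [24,2,0,0]
    - [24,2,0,0]

```text
clock: 11.6
position: [0.5446, 0.3058, 0.1562]
tool_rot: [3.141, 0.0, -3.023]
force: [-1.7, 0.6, -0.5]
grip_width: 0.0251
finger_force: 20.3
```

```bash
python3 - <<'E'
from workcell import *
import cv2,numpy as np
s=grab_frame("scene");t=grab_frame("top");print(monitor.observe()["force"],monitor.observe()["moment"])
f=lambda i,x,y:cv2.resize(i[y:y+120,x:x+80],None,fx=5,fy=5,interpolation=cv2.INTER_CUBIC)
cv2.imwrite("pics/c6.png",f(s,360,100))
E
```

```text
[-0.28336292  0.29762023 -1.05425151] [0.11998698 0.2938205  0.01283971]
```

View pics/c6.png

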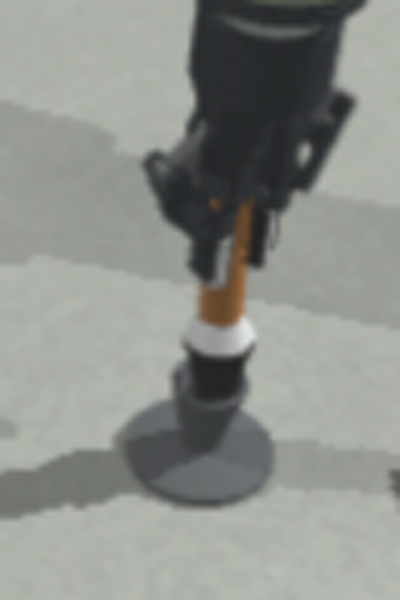

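The tool is nearly upright in the cup: axis (408,142) to (404,162), mouth at (402,177). Lowering gently.

Request:
move_arm:
  moves:
    - [0,0,-2,0]
    - [0,0,-4,0]
    - [0,0,-6,0]
    - [0,0,-8,0]
    - [0,0,-10,0]
    - [0,0,-12,0]
    - [0,0,-12,0]

```text
clock: 12.58
position: [0.5441, 0.3057, 0.144]
tool_rot: [-3.141, -0.0, -3.022]
force: [-1.5, 0.4, -0.4]
grip_width: 0.0257
finger_force: 19.9
```

Request:
move_arm:
  moves:
    - [0,0,-1,0]
    - [0,0,-2,0]
    - [0,0,-3,0]
    - [0,0,-4,0]
    - [0,0,-4,0]

```text
clock: 13.2
position: [0.5442, 0.3057, 0.1402]
tool_rot: [-3.141, -0.0, -3.022]
force: [-1.4, -0.1, -1.2]
grip_width: 0.0254
finger_force: 19.9
```

Request:
move_arm:
  moves:
    - [0,0,-1,0]
    - [0,0,-2,0]
    - [0,0,-2,0]
    - [0,0,-2,0]

```text
clock: 13.7
position: [0.5445, 0.3058, 0.1385]
tool_rot: [3.141, 0.001, -3.023]
force: [-0.6, -1.4, 4.5]
grip_width: 0.0254
finger_force: 20.2
```

Request:
move_arm:
  moves:
    - [0,0,-1,0]
    - [0,0,-2,0]
    - [0,0,-2,0]
    - [0,0,-2,0]

```text
clock: 14.2
position: [0.5454, 0.3059, 0.1373]
tool_rot: [3.141, 0.003, -3.023]
force: [0.1, -1.1, 13.7]
grip_width: 0.0252
finger_force: 20.9
```

```bash
python3 - <<'E'
from workcell import *
import cv2,numpy as np
s=grab_frame("scene");m=monitor.observe();print(m["force"],m["moment"],m["position"])
f=lambda i,x,y:cv2.resize(i[y:y+100,x:x+80],None,fx=6,fy=6,interpolation=cv2.INTER_CUBIC)
cv2.imwrite("pics/c7.png",f(s,360,120))
E
```

```text
[ 1.67867984 -1.70318102 13.1781061 ] [-0.53669303  0.05405259 -0.03228233] [0.54538486 0.30590826 0.13733568]
```

View pics/c7.png

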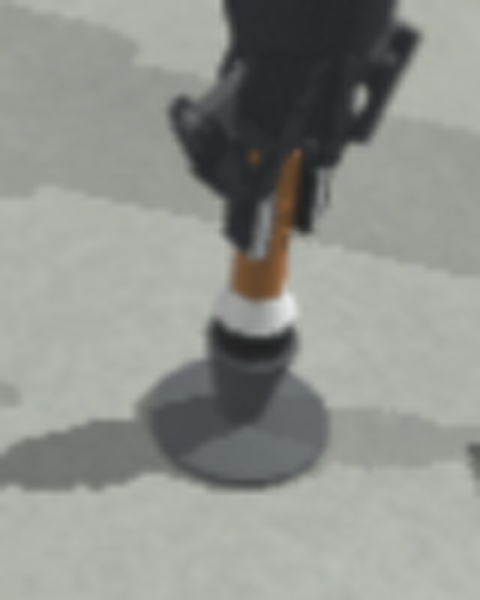

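The cone is seated: white shoulder just above the rim at (403,172), about 13 N of contact force. Relieving the load and releasing.

Request:
move_arm:
  moves:
    - [0,0,1,0]
    - [0,0,2,0]
    - [0,0,2,0]

```text
clock: 14.62
position: [0.5444, 0.3057, 0.1381]
tool_rot: [-3.141, 0.0, -3.023]
force: [5.0, -0.3, -5.3]
grip_width: 0.0252
finger_force: 20.5
```

Request:
move_arm:
  moves:
    - [0,0,0,0]
    - [0,0,0,0]
    - [0,0,0,0]
    - [0,0,0,0]
  gripper: 0.36

```text
clock: 15.12
position: [0.5441, 0.3058, 0.1383]
tool_rot: [-3.142, -0.0, -3.022]
force: [0.4, 0.2, -0.2]
grip_width: 0.0309
finger_force: 0.0
```

Request:
move_arm:
  moves:
    - [0,0,0,0]
    - [0,0,0,0]
    - [0,0,0,0]
    - [0,0,0,0]
    - [0,0,0,0]
    - [0,0,0,0]
    - [0,0,0,0]
  gripper: 0.9

```text
clock: 16.0
position: [0.5442, 0.3057, 0.1383]
tool_rot: [-3.142, -0.0, -3.022]
force: [0.6, -0.2, -0.7]
grip_width: 0.0763
finger_force: 0.0
```

Request:
move_arm:
  moves:
    - [0,0,10,0]
    - [0,0,30,0]
    - [0,0,60,0]
    - [0,0,90,0]
    - [0,0,120,0]
    - [-30,0,130,0]
    - [-80,0,130,0]
    - [-130,0,130,0]
    - [-130,0,130,0]
    - [-130,0,130,0]

```text
clock: 17.25
position: [0.4148, 0.3059, 0.2691]
tool_rot: [3.141, 0.001, -3.022]
force: [-0.3, 0.4, 0.0]
grip_width: 0.0767
finger_force: 0.0
```

```bash
python3 - <<'E'
from workcell import *
import cv2,numpy as np
from h import proj
s=grab_frame("scene");t=grab_frame("top");m=monitor.observe();print(m["clock"],m["force"])
for z in(.017,.067,.087,.167):print(z,proj("scene",np.array([.546,.306,z])),proj("top",np.array([.546,.306,z])))
f=lambda i,x,y:cv2.resize(i[y:y+100,x:x+65],None,fx=6,fy=6,interpolation=cv2.INTER_CUBIC)
cv2.imwrite("pics/c8.png",np.hstack([f(s,370,120),f(t,200,140)]))
E
```

```text
17.35 [-0.37363345  0.18529537 -0.31213175]
0.017 [400.00054324 186.54305314] [226.07438975 186.43583811]
0.067 [402.04946075 174.1326734 ] [222.11111588 184.08593199]
0.087 [402.89789978 168.97049811] [220.41854826 183.08212028]
0.167 [406.46719573 147.10126805] [212.93969268 178.64480368]
```

View pics/c8.png

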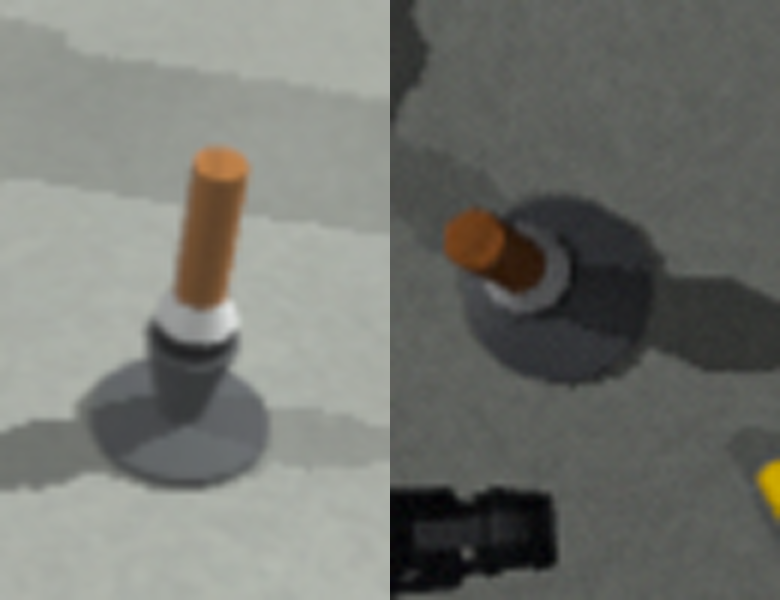

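The tool stands upright: handle end at scene (406.7,147.2) against a predicted (406.5,147.1) for seated and vertical. The gripper is clear.

```bash
python3 -c "
from workcell import bot
print(bot.job_done())"
```

```text
the job is handed in; nothing more can be done
None
```

The wide graphite cone was lowered into its matching stand and stands upright and seated, the slim cone tool was never touched, and the job was handed in at about 17 s with the gripper clear.

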